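# Seat a punch in the filing jig and run its wing nut down

## Task

The steel punch lying in the channel of the filing jig has to be held for dressing its tip. With the fingertips, push it along the channel until its butt sits home against the jig's back stop; then turn the loose brass wing nut clockwise, pushing its wings round stroke by stroke, until it will go no further and the clamp strap holds the punch down tight. Nothing is to be pinched or lifted, do not force the nut, and leave the tools lying round the jig where they are.

Things in the scene. Friction and masses are not known exactly. Their poses are not given: they have to be found in the camera images.
- jig: Filing jig fixed to the bench: dark steel block 102 x 88 x 18 mm on a flange 60 x 132 x 7 mm. Origin on the bench; x along its channel, away from the robot (within 25 deg), z up. Two rails 5.5 mm high form a channel 10 mm wide at y -16 mm, floor 18 mm up, open at the front (x -45 mm), closed by a stop block 34 mm high. At x 0, y +14 mm a stud 56.5 mm high carries spring, strap and wing nut.
- stop_face (a point): Middle of the face of the back stop, where the punch's butt has to rest: local x = +45 mm, y = -16 mm of the jig, 22 mm above the bench; axes as the jig's.
- punch: Steel punch, a rod 110 mm long, 8 mm thick, about 50 g, lying in the channel, tapered tip out of the jig's open front towards the robot, top 26 mm above the bench. Origin at the middle of its underside; its y axis points from tip to butt. It starts 10 to 26 mm short of the stop; the tip overhangs the block by 30 to 46 mm at first, 20 mm when home. It slides with under 1 N.
- punch_tip (a point): The end of the punch's tip, 55 mm from its origin against its y axis, 4 mm above its underside (22 mm above the bench): the end to push on.
- punch_butt (a point): The end of the punch's butt, 55 mm from its origin along its y axis, 4 mm above its underside: rests against the stop when home (touching stop_face).
- clamp_strap: Steel clamp strap, 24 mm wide and 8 mm thick, across the channel at the jig's x 0, from y -30 to +42 mm. Origin on its underside at the jig's x = y = 0. A spring holds it up against the nut; it moves only up and down, 4 mm per turn of the nut, and touches the punch with its underside 26 mm above the bench. Its top with the washer is 35 to 40 mm above the bench.
- wing_mid (a point): Point on the brass wing nut's axis, 17 mm above its underside; turns and sinks with it (52 mm above the bench when tight, 57 when loose). Its x axis runs along the two wings (towards +x and -x), z up. Hub: cone, radius 10 mm, 13 mm high. The wings are 5 mm thick, reach 32 mm from the axis and rise outwards; 20 to 30 mm from the axis they span from 5 mm below this point to 8 mm above it.
- wing_nut (a joint): Turn of the wing nut in rad; grows clockwise seen from above (tightening). 0 fully loose, 8.0 fully tight at a firm stop; starts between 1.0 and 3.6. It turns easily (about 1 N at a wing, a little more over the last 0.4 rad, when the strap bears on the punch) and stays where it is left.
- flat_file: Flat hand file with a wooden handle, 210 mm long, lying on the bench left of the jig: leave alone. Origin at the middle of its underside, y towards its point.
- folding_loupe: Small folding loupe, 22 x 34 x 16 mm, on the bench right of the jig: leave alone.
- brass_gauge: Brass slide gauge, 35 x 115 x 10 mm, lying right of the jig: leave alone.
- hammer: Chasing hammer, 65 x 195 x 27 mm, lying on the left of the bench: leave alone.
- ring_case: Dark blue ring box, 45 x 50 x 34 mm, standing to the right: leave alone.
- blue_pencil: Blue pencil, 160 mm long, lying at the left front: leave alone.
- pliers: Black-handled pliers, 45 x 137 x 10 mm, lying on the right: leave alone.
Things that resemble listed ones, but are neither listed nor needed, are in the scene too. There is more than one size of the jig; the one meant has the size given above.

How it is judged (in metres and radians):
On the way, in this order (a step that is already met when the one before it is completed fails the run):
1. the punch is pushed home against the back stop (within 2 mm) while the nut is still loose (x of punch_butt in the frame of stop_face above -0.002 m and value of joint wing_nut below 5 rad), for 0.2 s.
2. the wing nut is turned down until it stops and the strap bears on the punch (value of joint wing_nut above 7.75 rad and contact force between clamp_strap and punch above 5 N), for 0.2 s.
At the end, for the whole second after the job is handed in: The punch lies in the channel with its butt within 2.5 mm of the back stop, the wing nut is within 0.3 rad of its tight stop, the strap presses on the punch with more than 5 N, and all is at rest (x of punch_butt in the frame of stop_face above -0.0025 m and y of punch_butt in the frame of stop_face between -0.004 and 0.004 m and value of joint wing_nut above 7.7 rad and contact force between clamp_strap and punch above 5 N and linear speed of punch below 0.01 m/s); the robot touches nothing.
It fails at once if the punch is lifted (its tip or butt more than 6 mm up) (height (world z) of any of punch_tip, punch_butt above 0.028 m).
It fails at once if the wing nut is pinched or forced (more than 35 N between fingers and nut) (contact force between the fingers and wing_nut above 35 N).
It fails at once if the punch is pinched or rammed (more than 35 N between fingers and punch) (contact force between the fingers and punch above 35 N).
It fails at once if a bystander is shifted by more than 15 mm (distance of any of flat_file, folding_loupe, brass_gauge, hammer, ring_case, blue_pencil, pliers from where it was at the start of the episode above 0.015 m).
It also fails if it takes over 54 s, if anything falls off the work surface, if the arm or the gripper's body presses on something with over 40 N, if the wrist force passes 120 N, or if a joint passes its speed limit or range.

## Robot

A 6-joint arm with a two-finger parallel gripper is mounted at the origin on a cart in front of the work surface, level with it; the furniture and walls round the work are solid. World frame = base frame: x ahead of the robot, y to its left, z up, the work surface at z = 0. Lengths are in mm, angles in rad, forces in N, time in s.
With the tool pointing down it reaches from about 275 to 825 mm from the base axis. Payload 5.2 kg.
Tool frame: the origin (TCP) lies midway between the tips of the shut fingers; the grasp point (between the pads) lies 19 mm behind it; y points along the fingers, z is the direction in which the jaws open and shut, and the axes are right-handed (so a half turn about y gives the same grasp; the last joint's range is limited). The gripper opens to 93 mm and grips with 3 to 60 N. Pads are 15 mm wide; open, the fingers measure 128 mm over their backs; the gripper's body (75 mm by 188 mm) begins 65 mm behind the grasp point.
Start: joints at [1.016, 0.259, 1.535, -0, 1.348, -0.203], TCP at [189.502, 516.327, 218.653] pointing down, gripper open.
Joint ranges: [-3.14, 3.14], [-0.91, 2.08], [0.19, 2.58], [-1.22, 4.36], [0.22, 2.71], [-3.12, 3.12]. Speed limits (rad/s): [2.57, 2.57, 3.14, 3.14, 3.14, 3.14].

## Interface

Orientations are given as a unit quaternion [x, y, z, w].
In Python, from workcell import observe, grab_frame, close_job, boxes_of, cut_out gives the robot as it stands.
- The arm moves only by the tool arm_command, never from a script. Its argument "commands" is one flat list of numbers, 7 for each row, row after row: the turn, a rotation vector about the tool's x, y, z in rad, then the shift along the tool's x, y, z in m, then the closure in counts, from 0 (fully open) to 255 (shut). A call has 1 to 12 rows; each row is the pose to reach, as a shift and turn from the pose commanded when the call began, along the tool's axes at that moment; what a row does not reach only later rows make up. A row lasts 1/10 s, in which the tool goes at most 50 mm and 8.59 degrees, less where a joint would pass 70% of its speed; a pose out of reach is approached as far as the arm can. A call with a gripper value outside its range is refused whole. The fingers move at their own pace and stop on an object; "force" is the grip in N (left out, the last holds). Time passes only in rows, so rows that repeat a pose let the fingers close. It gives the time, the measured TCP pose, the force and the opening at its end, in the units of the state.
- observe(): the state, without advancing time (a new reading comes with each control period).
- grab_frame(name): name is "scene" or "top" or "wrist"; returns a dict with "frame" (400x640x3 uint8, red, green, blue), "camera_matrix" (3x3 intrinsics, pixels), "R" (3x3) and "t" (3): a world point X has camera coordinates R X + t; the wrist camera has in their place "T_tool_cam" (4x4, takes a point from camera to tool coordinates, whose origin is the TCP and whose axes are the tool frame's). Camera axes: x right, y down, z forward; pixel columns grow to the right and rows downward; lengths in mm; the calibration is good to about 2 mm. The wrist camera is an equidistant fisheye: a pixel r from the principal point sees the ray r / f radians off the axis. A picture is of the moment at which its call begins: read the wrist's pose just before it. There is no depth.
- close_job(): hands the job in, once; it reports no verdict.
Trained networks look in the newest picture that a camera, given by its name, has taken for a name from the list of things; names that differ only in an ending like _2 or _b are one class to them, and where a whole thing is asked for, a point or a joint stands for the part that bears it (a point fixed in the world has none). Each returns a list of dicts, best first, with "conf" (0 to 1); they miss things now and then, are a little off and sometimes report something else, mostly with a low value. They report only what shows in the picture. A call takes as long as a camera call. They do not tell look-alikes from the thing itself.
- boxes_of(camera, thing): "bbox" ([left, top, right, bottom] in pixels, round what is visible of it).
- cut_out(camera, thing): "pixels" (400x640 bool, what is visible of it) and "bbox" ([left, top, right, bottom] in pixels, round what is visible of it).
The state is a dict: "time_s": time; "joint_positions": joint angles; "joint_velocities": joint speeds; "tau": joint torques, N m; "position": TCP position; "tool_rot": TCP orientation; "contact_force": force on the tool from outside, world axes, zero at the start; "torque": the same for the moment, N m; "opening": opening from 0.0 (shut) to 1.0 (fully open).
Only numpy, scipy, OpenCV 4.12 (cv2) and the standard library are available. Lean on these libraries where they do the work, as an engineer would, in place of code of your own. Each camera call takes 0.05 s, during which the arm holds its last target. There are 200 camera calls.

## Working session

There is one attempt and no reset: what is moved stays moved. The work goes in short steps, Python scripts to look and compute and a tool call to move; the robot and the scene stay as the last step left them, time stands still between calls to the robot, and variables do not carry over. Pictures are saved under pics/ and viewed, about 8 in all and at most 12, crops included, and the job is handed in when it is done.

Besides the shell and the picture viewer there is one more tool, called in YAML: its name, and indented under it one key for each argument. arm_command: Moves the arm, as the interface text tells. Its arguments: {"type":"object","properties":{"commands":{"type":"array"},"force":{"type":"number"}},"required":["commands"]}

```bash
mkdir -p pics
python3 - <<'E'
from workcell import observe, grab_frame, boxes_of
import cv2,numpy as np
s=observe();print({k:np.round(v,3) for k,v in s.items() if k in('time_s','position','tool_rot','contact_force','opening')})
for c in('scene','top'):
    f=grab_frame(c);cv2.imwrite(f'pics/{c}0.png',f['frame'][...,::-1])
    print(c,np.round(f['camera_matrix'],1).tolist(),np.round(f['R'],4).tolist(),np.round(f['t'],1).tolist())
    for n in('jig','punch','clamp_strap','wing_mid'):
        print(n,[(np.round(b['bbox']).tolist(),round(b['conf'],2)) for b in boxes_of(c,n)])
E
```

```text
{'time_s': np.float64(0.0), 'position': array([189.212, 515.836, 217.812]), 'tool_rot': array([ 0.697, -0.124,  0.124, -0.696]), 'contact_force': array([-0.813, -0.118, -0.847]), 'opening': np.float64(1.001)}
scene [[516.3, 0.0, 316.4], [0.0, 516.3, 197.3], [0.0, 0.0, 1.0]] [[0.6583, -0.7525, 0.0187], [-0.5047, -0.4598, -0.7307], [0.5584, 0.4716, -0.6825]] [-383.9, 337.4, 964.5]
jig [([324.0, 188.0, 366.0, 232.0], 0.88), ([271.0, 236.0, 308.0, 272.0], 0.79)]
punch [([222.0, 204.0, 232.0, 246.0], 0.62), ([339.0, 212.0, 358.0, 233.0], 0.47)]
clamp_strap [([342.0, 211.0, 356.0, 228.0], 0.73), ([278.0, 237.0, 296.0, 256.0], 0.65), ([334.0, 188.0, 359.0, 214.0], 0.5)]
wing_mid [([342.0, 188.0, 351.0, 203.0], 0.62), ([280.0, 234.0, 288.0, 250.0], 0.39)]
top [[415.5, 0.0, 324.6], [0.0, 415.5, 204.2], [0.0, 0.0, 1.0]] [[-0.0149, -0.9998, 0.01], [-0.9825, 0.0128, -0.1857], [0.1855, -0.0126, -0.9826]] [-11.5, 571.0, 1047.1]
jig [([315.0, 240.0, 350.0, 269.0], 0.87), ([315.0, 164.0, 360.0, 199.0], 0.78)]
punch [([340.0, 172.0, 348.0, 211.0], 0.59)]
clamp_strap [([421.0, 146.0, 446.0, 168.0], 0.68), ([326.0, 173.0, 352.0, 188.0], 0.66), ([322.0, 254.0, 342.0, 258.0], 0.57), ([312.0, 161.0, 360.0, 198.0], 0.51)]
wing_mid []
```

Run:
```python
import cv2,numpy as np
t=cv2.imread('pics/top0.png');s=cv2.imread('pics/scene0.png')
a=cv2.resize(t[120:300,200:500],None,fx=2.6,fy=2.6,interpolation=2)[:, :780]
cv2.imwrite('pics/top1.png',a)
b=cv2.resize(s[140:300,190:410],None,fx=3.5,fy=3.5,interpolation=2)
cv2.imwrite('pics/scene1.png',b)
```

```text
(no output)
```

View pics/top1.png

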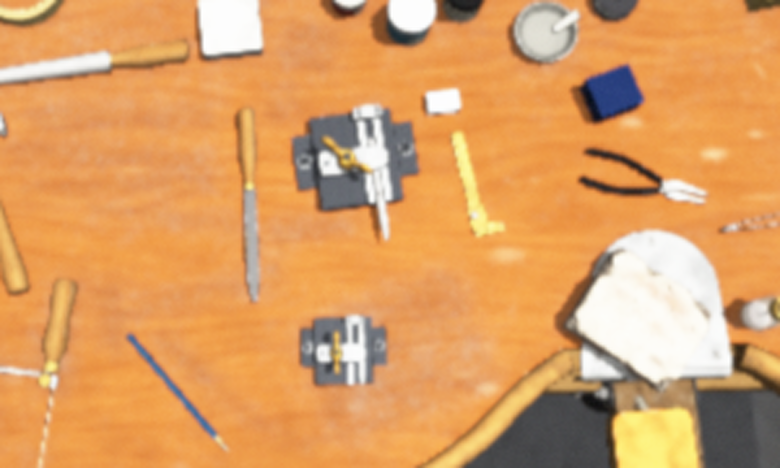

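View pics/scene1.png

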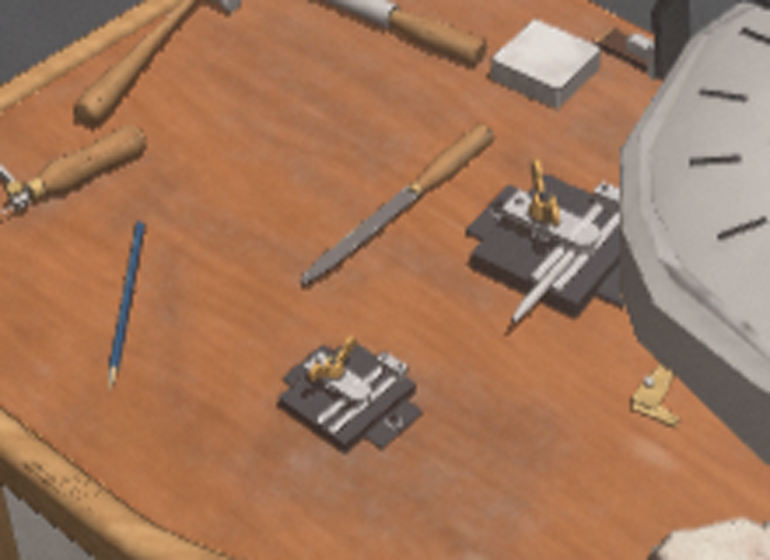

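The jig has two candidates: the far one at full-frame top (337,181) and the near one at top (332,255). The far one is larger and holds a punch with its tip towards the robot, so it's the one meant; the near one is small and empty. The crop above confirms this. Next I'll check the full views for obstacles.

```bash
cat > h.py <<'E'
import numpy as np,cv2
from workcell import observe,grab_frame,boxes_of,cut_out
from scipy.spatial.transform import Rotation as Ro
def ray_plane(f,u,v,z):
    K,R,t=(np.array(f[k],float) for k in('camera_matrix','R','t'))
    d=R.T@np.linalg.inv(K)@[u,v,1]; c=-R.T@t
    return c+d*(z-c[2])/d[2]
def proj(f,X):
    K,R,t=(np.array(f[k],float) for k in('camera_matrix','R','t'))
    p=K@(R@np.array(X,float)+t); return p[:2]/p[2]
def wpose():
    s=observe();T=np.eye(4);T[:3,:3]=Ro.from_quat(s['tool_rot']).as_matrix();T[:3,3]=s['position'];return s,T
def wray(f,T,u,v,z):
    K=np.array(f['camera_matrix']);x=(u-K[0,2])/K[0,0];y=(v-K[1,2])/K[1,1];r=np.hypot(x,y)+1e-12
    d=np.array([x/r*np.sin(r),y/r*np.sin(r),np.cos(r)]);M=T@np.array(f['T_tool_cam'])
    d=M[:3,:3]@d;c=M[:3,3];return c+d*(z-c[2])/d[2]
def wproj(f,T,X):
    M=np.linalg.inv(T@np.array(f['T_tool_cam']));p=M[:3,:3]@np.array(X,float)+M[:3,3]
    th=np.arctan2(np.hypot(p[0],p[1]),p[2]);a=np.arctan2(p[1],p[0]);K=np.array(f['camera_matrix'])
    return np.array([K[0,2]+K[0,0]*th*np.cos(a),K[1,2]+K[1,1]*th*np.sin(a)])
E
python3 - <<'E'
from h import *
f=grab_frame('top');s,T=wpose()
print(T.round(3))
P=lambda x,y,z:ray_plane(f,200+x/2.6,120+y/2.6,z).round(1)
print('tip',P(385,236,22),'block corners FL',P(320,209,18),'FR',P(402,200,18),'BL',P(308,120,18),'wing ends',P(326,141,62),P(371,170,62),'flange L',P(304,162,7),'R',P(406,150,7))
print('stopcentre',P(369,110,34))
print('small jig',P(342,350,18))
a=np.hstack([cv2.imread('pics/top0.png'),cv2.imread('pics/scene0.png')])
cv2.imwrite('pics/both.png',cv2.resize(a,(800,250),interpolation=3))
E
```

```text
[[ 9.39000e-01 -0.00000e+00  3.45000e-01  1.89485e+02]
 [-3.45000e-01 -0.00000e+00  9.39000e-01  5.16320e+02]
 [-0.00000e+00 -1.00000e+00 -0.00000e+00  2.18647e+02]
 [ 0.00000e+00  0.00000e+00  0.00000e+00  1.00000e+00]]
tip [557.8 -83.3  22. ] block corners FL [588.2 -15.8  18. ] FR [ 596.8 -102.5   18. ] BL [685.5  -4.3  18. ] wing ends [650.4 -22.5  62. ] [619.4 -68.   62. ] flange L [6.42e+02 6.00e-01 7.00e+00] R [ 653.9 -109.3    7. ]
stopcentre [691.1 -69.   34. ]
small jig [440.1 -36.3  18. ]
```

View pics/both.png

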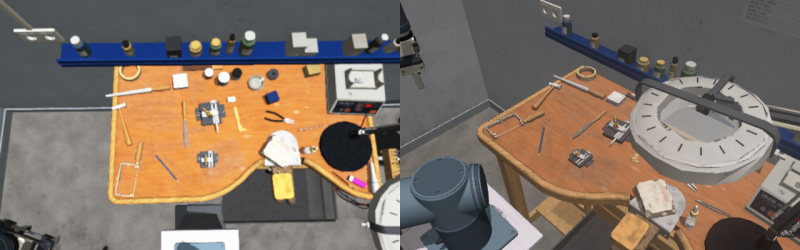

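The full view shows the larger jig near world (640,-54), yaw about 6°, with nothing tall in the arm's way. I'll move above it with the fingers shut.

arm_command:
  commands: [0,-0.457,0,0.547,-0.02,-0.413,255,0,-0.457,0,0.547,-0.02,-0.413,255,0,-0.457,0,0.547,-0.02,-0.413,255,0,-0.457,0,0.547,-0.02,-0.413,255,0,-0.457,0,0.547,-0.02,-0.413,255,0,-0.457,0,0.547,-0.02,-0.413,255,0,-0.457,0,0.547,-0.02,-0.413,255,0,-0.457,0,0.547,-0.02,-0.413,255,0,-0.457,0,0.547,-0.02,-0.413,255,0,-0.457,0,0.547,-0.02,-0.413,255,0,-0.457,0,0.547,-0.02,-0.413,255,0,-0.457,0,0.547,-0.02,-0.413,255]
  force: 10

```text
time_s: 1.75
position: [507.1, 22.8, 236.1]
tool_rot: [-0.706, -0.037, 0.037, 0.706]
contact_force: [0.9, 0.3, -0.3]
opening: 0.028
```

arm_command:
  commands: [0,0,0,0.044,0,-0.088,255,0,0,0,0.044,0,-0.088,255,0,0,0,0.044,0,-0.088,255,0,0,0,0.044,0,-0.088,255]

```text
time_s: 2.15
position: [559.2, -58.9, 235.1]
tool_rot: [-0.706, -0.036, 0.037, 0.706]
contact_force: [-0.8, 0.1, -0.3]
opening: 0.004
```

Run:
```python
from h import *
s,T=wpose();f=grab_frame('wrist');cv2.imwrite('pics/w1.png',f['frame'][...,::-1])
np.savez('w1.npz',T=T,Tc=f['T_tool_cam'],K=f['camera_matrix'])
print(s['time_s'],T.round(3),np.round(f['T_tool_cam'],3).tolist(),f['camera_matrix'])
for n in('jig','punch','clamp_strap','wing_mid'):
    print(n,[(np.round(b['bbox']).tolist(),round(b['conf'],2)) for b in boxes_of('wrist',n)])
print(s['joint_positions'])
```

```text
2.15 [[ 9.95000e-01 -1.00000e-03 -1.03000e-01  5.59227e+02]
 [ 1.03000e-01  1.00000e-03  9.95000e-01 -5.89080e+01]
 [-1.00000e-03 -1.00000e+00  1.00000e-03  2.35077e+02]
 [ 0.00000e+00  0.00000e+00  0.00000e+00  1.00000e+00]] [[-0.0, 0.958, 0.288, -79.992], [-0.0, -0.288, 0.958, -165.907], [1.0, 0.0, 0.0, -1.238], [0.0, 0.0, 0.0, 1.0]] [[309.70691629   0.         323.16243248]
 [  0.         309.70691629 203.9039038 ]
 [  0.           0.           1.        ]]
jig [([311.0, 61.0, 386.0, 116.0], 0.83), ([272.0, 201.0, 368.0, 268.0], 0.6)]
punch [([302.0, 174.0, 310.0, 233.0], 0.84)]
clamp_strap [([295.0, 230.0, 352.0, 249.0], 0.95), ([335.0, 64.0, 374.0, 102.0], 0.63), ([304.0, 177.0, 309.0, 234.0], 0.23)]
wing_mid [([354.0, 64.0, 365.0, 97.0], 0.6), ([530.0, 170.0, 565.0, 284.0], 0.56), ([272.0, 202.0, 369.0, 262.0], 0.2)]
[-3.03497689e-01  2.71444663e-01  1.47720542e+00  3.18529813e-04
  1.39442263e+00 -1.97721731e+00]
```

View pics/w1.png

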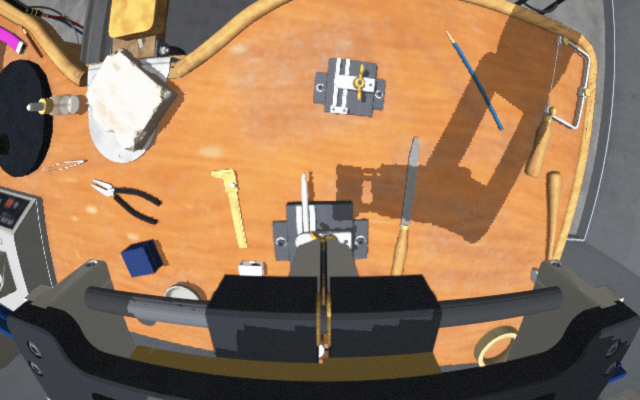

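The wrist view shows the large jig at about (320,232), partly hidden by the fingers, with the punch tip at (305,175). I'll move forward and lower so the whole jig is in view.

arm_command:
  commands: [0,0,0,0.05,0.03,0,255,0,0,0,0.091,0.075,-0.005,255,0,0,0,0.091,0.075,-0.005,255,0,0,0,0.091,0.075,-0.005,255]

```text
time_s: 2.8
position: [649.7, -51.8, 157.5]
tool_rot: [-0.706, -0.036, 0.04, 0.707]
contact_force: [-1.2, 0.6, -0.4]
opening: 0.004
```

Run:
```python
from h import *
s,T=wpose();f=grab_frame('wrist');cv2.imwrite('pics/w2.png',f['frame'][...,::-1])
np.savez('w2.npz',T=T,T_tool_cam=f['T_tool_cam'],camera_matrix=f['camera_matrix'])
print(s['time_s'],T[:3,3].round(1))
for n in('jig','punch','clamp_strap','wing_mid'):
    print(n,[(np.round(b['bbox']).tolist(),round(b['conf'],2)) for b in boxes_of('wrist',n)])
cv2.imwrite('pics/w2c.png',cv2.resize(f['frame'][100:250,220:420,::-1],None,fx=4,fy=4,interpolation=2))
```

```text
2.8 [649.7 -51.8 157.5]
jig [([262.0, 139.0, 385.0, 240.0], 0.96), ([314.0, 1.0, 400.0, 34.0], 0.57)]
punch [([297.0, 98.0, 310.0, 209.0], 0.88)]
clamp_strap [([285.0, 168.0, 366.0, 221.0], 0.55)]
wing_mid []
```

View pics/w2c.png

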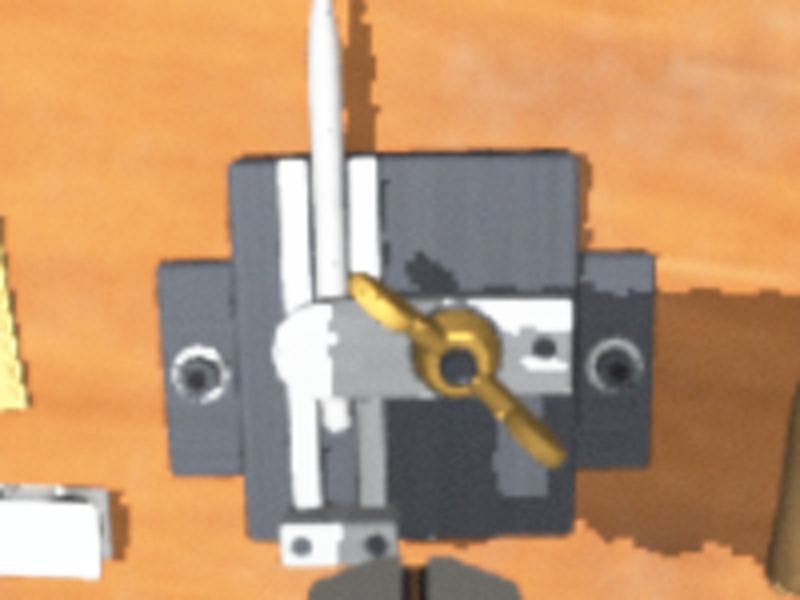

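Run:
```python
from h import *
from scipy.optimize import least_squares
f=dict(np.load('w2.npz'));T=f['T']
c=lambda x,y:(220+x/4,100+y/4)
pts=[((-45,-44,18),c(231,160)),((-45,44,18),c(578,153)),((57,44,18),c(573,534)),((57,-44,18),c(248,538)),((0,14,56.5),c(461,366)),((57,-16,34),c(338,563))]
def W(p,l):
    a=p[2];return np.array([p[0]+l[0]*np.cos(a)-l[1]*np.sin(a),p[1]+l[0]*np.sin(a)+l[1]*np.cos(a),l[2]])
r=least_squares(lambda p:np.concatenate([wproj(f,T,W(p,l))-q for l,q in pts]),[640,-54,.1])
print(r.x,r.fun.round(1))
p=r.x
print('axis',W(p,(0,14,50)),'home tip',W(p,(-65,-16,22)),'stop',W(p,(45,-16,22)))
for n,(u,v),z in(('tip',(300.5,98.5),22),('w1',c(355,282),62),('w2',c(556,463),62),('butt',c(338,430),22)):
    X=wray(f,T,u,v,z);d=X[:2]-p[:2];a=p[2];print(n,X.round(1),'local',(d@[np.cos(a),np.sin(a)]).round(1),(d@[-np.sin(a),np.cos(a)]).round(1))
```

```text
[ 6.38651245e+02 -5.61321077e+01  1.18488589e-01] [-1.7 -1.1  0.5 -0.4 -0.4  0.8 -1.3  0.6  1.3  0.1  1.4  0.2]
axis [636.99628375 -42.23026955  50.        ] home tip [575.99838129 -79.70367206  22.        ] stop [685.22710926 -66.70040381  22.        ]
tip [557.3 -84.6  22. ] local -84.2 -18.7
w1 [619.6 -68.5  62. ] local -20.4 -10.1
w2 [655.5 -19.9  62. ] local 21.1 34.0
butt [665.6 -70.2  22. ] local 25.1 -17.2
```

arm_command:
  commands: [0,-0.01,0,-0.05,0,-0.007,255,0,-0.01,0,-0.1,0.0,-0.015,255,0,-0.01,0,-0.126,0.04,-0.015,255,0,-0.01,0,-0.126,0.09,-0.015,255,0,-0.01,0,-0.126,0.125,-0.015,255,0,-0.01,0,-0.126,0.125,-0.015,255,0,-0.01,0,-0.126,0.125,-0.015,255]

```text
time_s: 3.75
position: [527.0, -81.9, 37.2]
tool_rot: [0.706, 0.041, -0.04, -0.706]
contact_force: [0.5, 0.6, -0.1]
opening: 0.003
```

Run:
```python
from h import *
s,T=wpose();f=grab_frame('wrist');print(s['time_s'],T.round(3),s['contact_force'])
cv2.imwrite('pics/w3.png',f['frame'][120:320,220:420,::-1].repeat(3,0).repeat(3,1))
s,T=wpose();print(T[:3,3])
```

```text
3.75 [[ 9.93000e-01  1.00000e-03 -1.15000e-01  5.27002e+02]
 [ 1.15000e-01 -0.00000e+00  9.93000e-01 -8.18930e+01]
 [ 1.00000e-03 -1.00000e+00 -1.00000e-03  3.72000e+01]
 [ 0.00000e+00  0.00000e+00  0.00000e+00  1.00000e+00]] [ 0.51975595  0.59406409 -0.07902029]
[528.12364656 -82.21828555  38.0882388 ]
```

View pics/w3.png

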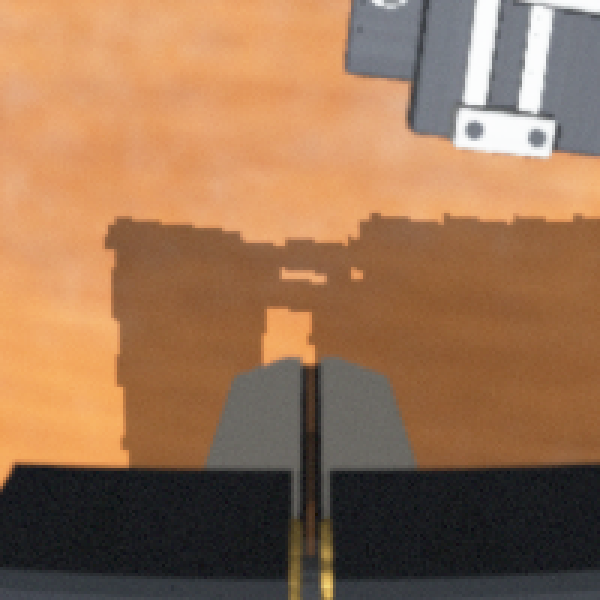

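arm_command:
  commands: [0,0,0,0,0.024,0.003,255,0,0,0,0,0.024,0.003,255,0,0,0,0.01,0.024,0.003,255,0,0,0,0.018,0.024,0.003,255,0,0,0,0.022,0.024,0.003,255,0,0,0,0.026,0.024,0.003,255,0,0,0,0.03,0.024,0.003,255,0,0,0,0.033,0.024,0.003,255,0,0,0,0.033,0.024,0.003,255,0,0,0,0.033,0.024,0.003,255]

```text
time_s: 4.8
position: [558.8, -74.8, 11.6]
tool_rot: [-0.706, -0.041, 0.041, 0.706]
contact_force: [-2.7, 0.2, 1.0]
opening: 0.008
```

```bash
cat >> h.py <<'E'
J=(638.65,-56.13,.1185)
def loc(X):
    d=np.array(X[:2])-J[:2];a=J[2];return np.array([d@[np.cos(a),np.sin(a)],d@[-np.sin(a),np.cos(a)]]).round(1)
E
python3 - <<'E'
from h import *
s,T=wpose();f=grab_frame('top');print(s['time_s'],T[:3,3].round(1),loc(T[:3,3]),s['contact_force'].round(1))
s,T=wpose();print(T[:3,3].round(1),loc(T[:3,3]),s['contact_force'].round(1))
cv2.imwrite('pics/t3.png',cv2.resize(f['frame'][140:220,290:390,::-1],None,fx=6,fy=6,interpolation=2))
f=grab_frame('scene')
cv2.imwrite('pics/s3.png',cv2.resize(f['frame'][170:250,300:400,::-1],None,fx=6,fy=6,interpolation=2))
a=np.vstack([cv2.imread('pics/t3.png')])
b=np.hstack([a,cv2.imread('pics/s3.png')]);cv2.imwrite('pics/ts3.png',cv2.resize(b,(800,320)))
E
```

```text
4.8 [558.8 -74.8  11.6] [-81.5  -9.1] [-2.7  0.2  1. ]
[558.8 -74.8  11.6] [-81.5  -9.1] [-1.4 -0.3  1. ]
```

View pics/ts3.png

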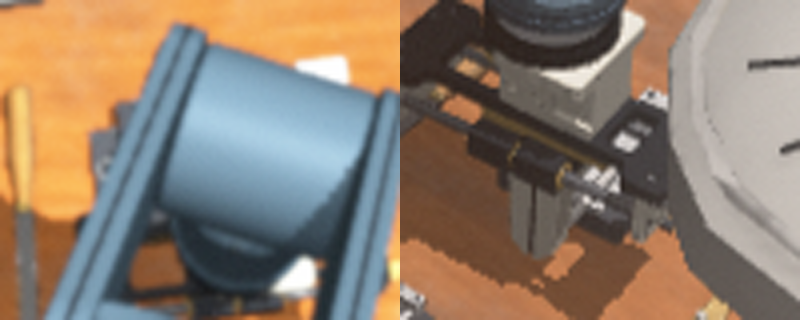

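The top and scene views are blocked by the arm. The force reading (-2.7 N) shows contact, so I'll push on gently and watch it.

arm_command:
  commands: [0,0,0,0.002,0,0,255,0,0,0,0.004,0,0,255,0,0,0,0.006,0,0,255,0,0,0,0.006,0,0,255]

```text
time_s: 5.3
position: [564.4, -74.1, 11.7]
tool_rot: [-0.706, -0.04, 0.041, 0.706]
contact_force: [-4.8, -0.3, 4.4]
opening: 0.003
```

arm_command:
  commands: [0,0,0,0.001,0,0,255,0,0,0,0.001,0,0,255]

```text
time_s: 5.5
position: [564.5, -74.0, 11.7]
tool_rot: [-0.706, -0.04, 0.042, 0.706]
contact_force: [-8.1, -1.0, 6.6]
opening: 0.006
```

arm_command:
  commands: [0,0,0,0.001,0,0,255,0,0,0,0.001,0,0,255]

```text
time_s: 5.7
position: [564.6, -73.9, 11.6]
tool_rot: [-0.706, -0.039, 0.043, 0.706]
contact_force: [-9.3, -2.3, 7.3]
opening: 0.007
```

The motion has stopped and the force is rising, so the punch is probably home. I'll back off, lift and look from above, with the fingers opening on the way.

arm_command:
  commands: [0,0,0,-0.01,0,0,255,0,0,0,-0.02,0,0,255,0,0,0,-0.02,-0.05,0,255,0,0,0,-0.02,-0.1,0,255,0,0,0,0.02,-0.125,0.005,200,0,0,0,0.06,-0.145,0.01,134,0,0,0,0.087,-0.145,0.012,134,0,0,0,0.087,-0.145,0.012,134,0,0,0,0.087,-0.145,0.012,134]

```text
time_s: 6.6
position: [651.5, -51.8, 155.9]
tool_rot: [-0.706, -0.041, 0.041, 0.706]
contact_force: [-0.5, -0.5, -0.5]
opening: 0.385
```

Run:
```python
from h import *
s,T=wpose();f=grab_frame('wrist')
np.savez('w4.npz',T=T,T_tool_cam=f['T_tool_cam'],camera_matrix=f['camera_matrix'])
print(s['time_s'],T.round(3),s['opening'],s['contact_force'],s['joint_positions'])
for n in('jig','punch'):print(n,[(np.round(b['bbox']).tolist(),round(b['conf'],2)) for b in boxes_of('wrist',n)])
for l in((-65,-16),(-45,-16),(45,-16)):
    a=J[2];X=(J[0]+l[0]*np.cos(a)-l[1]*np.sin(a),J[1]+l[0]*np.sin(a)+l[1]*np.cos(a),22);print(l,wproj(f,T,X).round(1))
cv2.imwrite('pics/w4.png',cv2.resize(f['frame'][85:260,220:420,::-1],None,fx=4,fy=3.4,interpolation=2))
```

```text
6.6 [[ 9.93000e-01 -1.00000e-03 -1.16000e-01  6.51528e+02]
 [ 1.16000e-01  0.00000e+00  9.93000e-01 -5.17810e+01]
 [-1.00000e-03 -1.00000e+00  0.00000e+00  1.55866e+02]
 [ 0.00000e+00  0.00000e+00  0.00000e+00  1.00000e+00]] 0.3854112071112881 [-0.54804996 -0.52054133 -0.49178046] [-2.49689844e-01  4.86768029e-01  1.35323225e+00  5.46546267e-05
  1.30270381e+00 -1.93627524e+00]
jig [([260.0, 136.0, 387.0, 238.0], 0.76), ([313.0, 2.0, 403.0, 34.0], 0.62), ([502.0, 0.0, 544.0, 65.0], 0.29), ([308.0, 165.0, 363.0, 214.0], 0.22)]
punch [([298.0, 115.0, 310.0, 227.0], 0.69), ([414.0, 57.0, 449.0, 247.0], 0.3), ([74.0, 193.0, 126.0, 238.0], 0.25)]
(-65, -16) [304.5 115.6]
(-45, -16) [304.7 136.1]
(45, -16) [306.1 224.1]
```

View pics/w4.png

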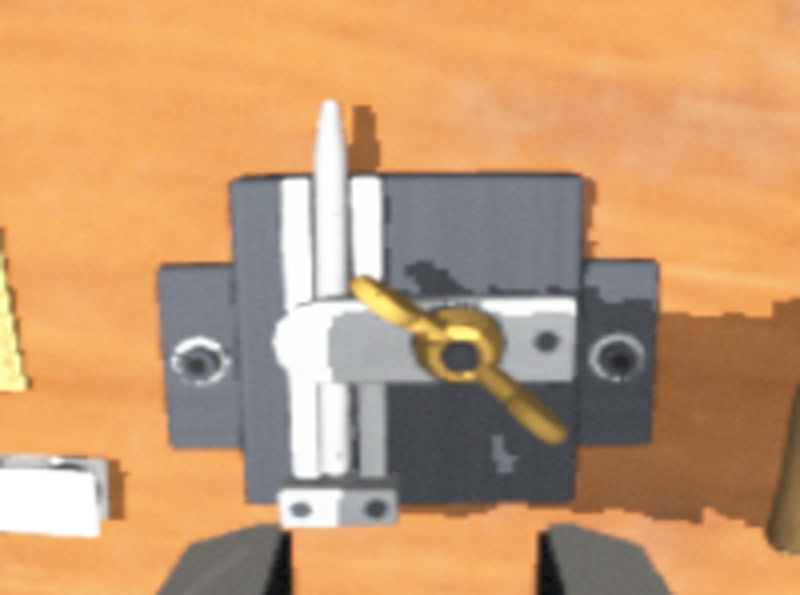

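The punch tip (crop 330,101) and butt (crop 333,475, against the stop) match the predicted home position within about 1 mm. Wing nut: stud at crop (461,352), wings at world angle about 53°. Plan: straddle the nut with open fingers centred on its axis and turn the tool in place, so both fingertips push the wings without pinching.

arm_command:
  commands: [0,0,0,-0.0135,0,0.0105,118,0,0,0,-0.0135,0.04,0.0105,118,0,0,0,-0.0135,0.073,0.0105,118,0,0,0,-0.0135,0.073,0.0105,118,0,0,0,-0.0135,0.073,0.0105,118]

```text
time_s: 7.25
position: [636.7, -43.3, 83.9]
tool_rot: [-0.706, -0.04, 0.041, 0.706]
contact_force: [0.1, -0.7, 1.5]
opening: 0.539
```

Run:
```python
from h import *
s,T=wpose();f=grab_frame('wrist');g=dict(np.load('w4.npz'))
print('stud world',wray(g,g['T'],220+461/4,85+352/3.4,56.5),'tcp',T.round(3),s['opening'],s['time_s'])
c=T[:3,3];print(wproj(f,T,(637,-43,56.5)))
cv2.imwrite('pics/w5.png',cv2.resize(f['frame'][100:300,200:440,::-1],None,fx=3.3,fy=3,interpolation=2))
```

```text
stud world [635.96028515 -44.02368714  56.5       ] tcp [[ 9.93000e-01 -1.00000e-03 -1.15000e-01  6.36675e+02]
 [ 1.15000e-01  0.00000e+00  9.93000e-01 -4.33240e+01]
 [-1.00000e-03 -1.00000e+00  0.00000e+00  8.38540e+01]
 [ 0.00000e+00  0.00000e+00  0.00000e+00  1.00000e+00]] 0.5389791692044025 7.25
[325.34192227 235.60771904]
```

View pics/w5.png

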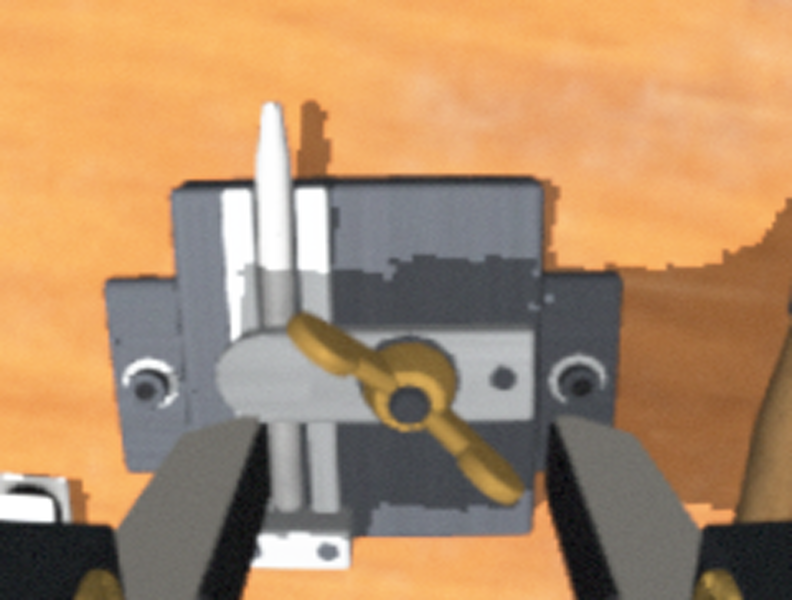

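The stud is at crop (408,405), within about 1 mm of the axis I predicted, and the fingers clear the wings. I'll descend and start turning.

arm_command:
  commands: [0,0,0,0,0.01,-0.001,132,0,0,0,0,0.025,-0.001,132,0,0,0,0,0.037,-0.001,132,0,0,0,0,0.037,-0.001,132,0,0,0,0,0.037,-0.001,132]

```text
time_s: 7.8
position: [637.0, -44.0, 46.0]
tool_rot: [-0.706, -0.04, 0.041, 0.706]
contact_force: [0.4, -0.1, 0.0]
opening: 0.485
```

arm_command:
  commands: [0,0.05,0,0,0,0,132,0,0.1,0,0,0,0,132,0,0.15,0,0,0,0,132,0,0.2,0,0,0,0,132,0,0.25,0,0,0,0,132,0,0.3,0,0,0,0,132,0,0.35,0,0,0,0,132,0,0.4,0,0,0,0,132,0,0.5,0,0,0,0,132,0,0.6,0,0,0,0,132]

```text
time_s: 8.8
position: [637.3, -44.0, 47.2]
tool_rot: [0.686, -0.171, 0.171, -0.686]
contact_force: [-1.0, -0.2, -0.0]
opening: 0.48
```

Run:
```python
from h import *
s,T=wpose();f=grab_frame('wrist')
print(s['time_s'],T.round(3).tolist(),s['opening'],s['contact_force'].round(1),s['torque'].round(2),s['joint_positions'].round(2))
cv2.imwrite('pics/w6.png',cv2.resize(f['frame'][100:300,200:440,::-1],None,fx=3.3,fy=3,interpolation=2))
```

```text
8.8 [[0.883, -0.0, 0.469, 637.334], [-0.469, 0.0, 0.883, -43.965], [-0.0, -1.0, -0.0, 47.163], [0.0, 0.0, 0.0, 1.0]] 0.48027921750069963 [-1.  -0.2 -0. ] [0.05 0.22 0.02] [-0.24  0.56  1.51 -0.    1.06 -1.33]
```

View pics/w6.png

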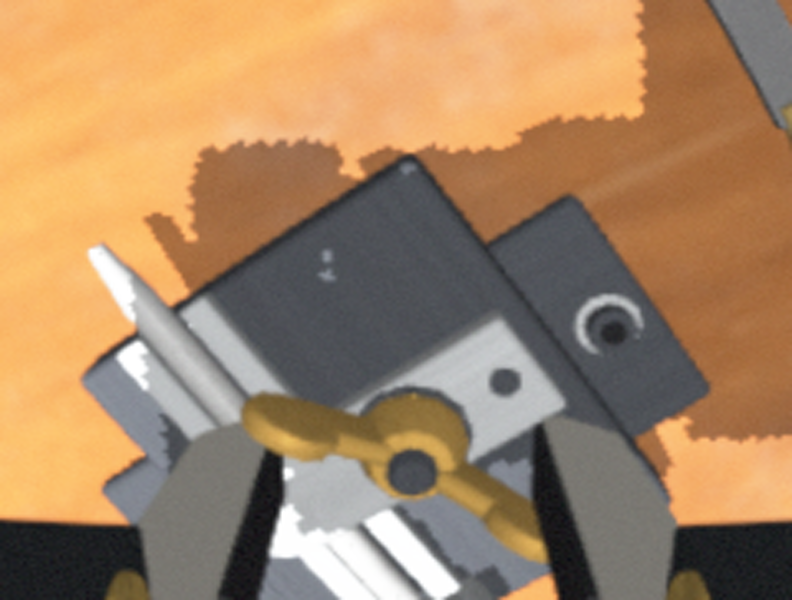

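Engaged: the wings bear on the front edge of the left finger and the back edge of the right one. There are at least 4.1 rad left before the stop, so two full calls are safe.

arm_command:
  commands: [0,0.12,0,0,0,0,132,0,0.24,0,0,0,0,132,0,0.36,0,0,0,0,132,0,0.48,0,0,0,0,132,0,0.6,0,0,0,0,132,0,0.72,0,0,0,0,132,0,0.84,0,0,0,0,132,0,0.96,0,0,0,0,132,0,1.08,0,0,0,0,132,0,1.2,0,0,0,0,132,0,1.32,0,0,0,0,132,0,1.44,0,0,0,0,132]

```text
time_s: 10.05
position: [637.8, -43.8, 47.1]
tool_rot: [0.403, -0.581, 0.581, -0.404]
contact_force: [-0.4, 1.4, -0.7]
opening: 0.486
```

arm_command:
  commands: [0,0.12,0,0,0,0,132,0,0.24,0,0,0,0,132,0,0.36,0,0,0,0,132,0,0.48,0,0,0,0,132,0,0.6,0,0,0,0,132,0,0.72,0,0,0,0,132,0,0.84,0,0,0,0,132,0,0.96,0,0,0,0,132,0,1.08,0,0,0,0,132,0,1.2,0,0,0,0,132,0,1.32,0,0,0,0,132,0,1.44,0,0,0,0,132]

```text
time_s: 11.25
position: [637.1, -44.0, 46.8]
tool_rot: [-0.079, -0.703, 0.703, 0.08]
contact_force: [-1.9, 0.6, -0.6]
opening: 0.479
```

Run:
```python
from h import *
s,T=wpose()
print(s['time_s'],T.round(3).tolist(),s['opening'],s['contact_force'].round(1),s['torque'].round(3),s['joint_positions'].round(2),s['tau'].round(2))
```

```text
11.25 [[-0.975, -0.001, -0.224, 637.146], [0.224, 0.0, -0.975, -44.018], [0.001, -1.0, 0.0, 46.81], [0.0, 0.0, 0.0, 1.0]] 0.4791829268320852 [-1.9  0.6 -0.6] [ 0.054  0.381 -0.004] [-0.24  0.57  1.51 -0.    1.06  1.55] [ -0.15 -57.12 -25.48   0.06  -0.56  -1.56]
```

arm_command:
  commands: [0,0.12,0,0,0,0,132,0,0.24,0,0,0,0,132,0,0.36,0,0,0,0,132,0,0.48,0,0,0,0,132,0,0.6,0,0,0,0,132,0,0.72,0,0,0,0,132,0,0.8,0,0,0,0,132,0,0.88,0,0,0,0,132,0,0.96,0,0,0,0,132,0,1.04,0,0,0,0,132,0,1.1,0,0,0,0,132,0,1.1,0,0,0,0,132]

```text
time_s: 12.45
position: [637.6, -43.9, 47.0]
tool_rot: [0.434, 0.558, -0.558, -0.434]
contact_force: [-0.2, 0.6, 0.6]
opening: 0.481
```

Run:
```python
from h import *
s,T=wpose();f=grab_frame('wrist')
print(s['time_s'],T.round(3).tolist(),s['opening'],s['contact_force'].round(1),s['torque'].round(3),s['joint_positions'].round(2),s['tau'].round(2))
cv2.imwrite('pics/w7.png',cv2.resize(f['frame'][100:300,200:440,::-1],None,fx=3.3,fy=3,interpolation=2))
```

```text
12.45 [[-0.246, 0.0, -0.969, 637.647], [0.969, 0.0, -0.246, -43.894], [0.0, -1.0, -0.0, 46.997], [0.0, 0.0, 0.0, 1.0]] 0.4807631947226549 [-0.2  0.6  0.6] [ 0.185  0.14  -0.005] [-0.24  0.56  1.51  0.    1.06  2.65] [ -0.4  -56.5  -24.63  -0.2   -0.18   0.66]
```

View pics/w7.png

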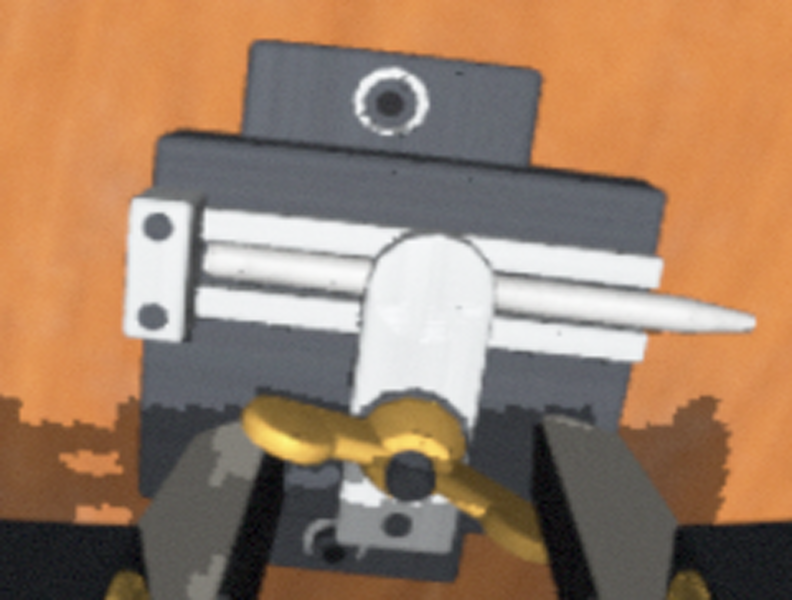

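Both wings are still engaged and the punch butt is still at the stop. The wrist is near its range limit, so I'll lift and wind back half a turn.

arm_command:
  commands: [0,-0.1,0,0,0,0,132,0,-0.2,0,0,0,0,132,0,-0.2,0,0,-0.02,0,132,0,-0.2,0,0,-0.03,0,132,0,-0.34,0,0,-0.03,0,132,0,-0.48,0,0,-0.03,0,132,0,-0.62,0,0,-0.03,0,132,0,-0.76,0,0,-0.03,0,132,0,-0.9,0,0,-0.03,0,132,0,-1.04,0,0,-0.03,0,132,0,-1.18,0,0,-0.03,0,132,0,-1.32,0,0,-0.03,0,132]

```text
time_s: 13.7
position: [638.0, -44.3, 77.3]
tool_rot: [0.001, -0.707, 0.707, -0.002]
contact_force: [-0.2, 0.6, -0.2]
opening: 0.486
```

arm_command:
  commands: [0,-0.14,0,0,0,0,132,0,-0.28,0,0,0,0,132,0,-0.42,0,0,0,0,132,0,-0.56,0,0,0,0,132,0,-0.7,0,0,0,0,132,0,-0.84,0,0,0,0,132,0,-0.98,0,0,0,0,132,0,-1.12,0,0,0,0,132,0,-1.26,0,0,0,0,132,0,-1.4,0,0,0,0,132,0,-1.54,0,0,0,0,132,0,-1.68,0,0,0,0,132]

```text
time_s: 14.9
position: [638.0, -44.3, 77.3]
tool_rot: [-0.527, 0.47, -0.471, 0.528]
contact_force: [0.4, -0.9, 0.7]
opening: 0.483
```

Run:
```python
from h import *
s,T=wpose()
print(s['time_s'],T.round(3).tolist(),s['torque'].round(3),s['joint_positions'].round(2))
```

```text
14.9 [[0.113, 0.001, 0.994, 638.011], [-0.994, -0.0, 0.113, -44.33], [0.001, -1.0, 0.001, 77.285], [0.0, 0.0, 0.0, 1.0]] [-0.03   0.062  0.039] [-0.24  0.53  1.48 -0.    1.12 -0.36]
```

arm_command:
  commands: [0,-0.14,0,0,0,0,132,0,-0.26,0,0,0,0,132,0,-0.33,0,0,0,0,132,0,-0.33,0,0,0.015,0,132,0,-0.33,0,0,0.031,0,132,0,-0.33,0,0,0.031,0,132,0,-0.33,0,0,0.031,0,132]

```text
time_s: 15.6
position: [637.1, -44.1, 45.0]
tool_rot: [0.596, -0.381, 0.38, -0.596]
contact_force: [0.9, 1.0, 0.0]
opening: 0.484
```

arm_command:
  commands: [0,0.06,0,0,0,0,132,0,0.12,0,0,0,0,132,0,0.18,0,0,0,0,132,0,0.24,0,0,0,0,132,0,0.3,0,0,0,0,132,0,0.3,0,0,0,0,132]

```text
time_s: 16.2
position: [638.1, -44.1, 46.5]
tool_rot: [-0.532, 0.465, -0.466, 0.533]
contact_force: [0.4, 0.7, -0.7]
opening: 0.481
```

```bash
cat > st.py <<'E'
from h import *
s,T=wpose()
print(s['time_s'],T[:3,3].round(1),'yaw',np.arctan2(T[1,0],T[0,0]).round(3),'F',s['contact_force'].round(1),'M',s['torque'].round(3),'q6',s['joint_positions'][5].round(3),'tau6',s['tau'][5].round(3),s['opening'].round(3))
E
python3 st.py
```

```text
Traceback (most recent call last):
  File "st.py", line 3, in <module>
    print(s['time_s'],T[:3,3].round(1),'yaw',np.arctan2(T[1,0],T[0,0]).round(3),'F',s['contact_force'].round(1),'M',s['torque'].round(3),'q6',s['joint_positions'][5].round(3),'tau6',s['tau'][5].round(3),s['opening'].round(3))
                                                                                                                                                                                                           ^^^^^^^^^^^^^^^^^^
AttributeError: 'float' object has no attribute 'round'
```

The wrist is probably stiff in rotation, but it was soft in translation (about 4 N/mm on the punch). So for the rest I'll push with one finger by translating along tool x, which is safe if the nut reaches its stop, and rotate the tool only while it's free.

arm_command:
  commands: [0,0,0,0.002,0,0,132,0,0,0,0.004,0,0,132,0,0,0,0.006,0,0,132,0,0,0,0.006,0,0,132]

```text
time_s: 16.6
position: [638.4, -50.5, 45.8]
tool_rot: [0.533, -0.465, 0.465, -0.533]
contact_force: [0.0, 1.2, -0.3]
opening: 0.478
```

```bash
sed -i "s/s\['opening'\].round(3)/round(s['opening'],3)/; s/s\['tau'\]\[5\].round(3)/round(s['tau'][5],3)/" st.py; sed -i "s/s\['joint_positions'\]\[5\].round(3)/round(s['joint_positions'][5],3)/" st.py
python3 st.py
```

```text
16.6 [638.4 -50.5  45.8] yaw -1.435 F [ 0.   1.2 -0.3] M [0.005 0.053 0.   ] q6 -0.389 tau6 -0.023 0.478
```

arm_command:
  commands: [0,0,0,0.002,0,0,132,0,0,0,0.004,0,0,132,0,0,0,0.006,0,0,132,0,0,0,0.006,0,0,132]

```text
time_s: 17.0
position: [639.2, -56.4, 45.7]
tool_rot: [0.533, -0.465, 0.465, -0.533]
contact_force: [-0.4, 1.4, -0.3]
opening: 0.48
```

```bash
python3 st.py
python3 - <<'E'
from h import *
f=grab_frame('wrist')
cv2.imwrite('pics/w8.png',cv2.resize(f['frame'][100:300,200:440,::-1],None,fx=3.3,fy=3,interpolation=2))
E
```

```text
17.0 [639.2 -56.4  45.7] yaw -1.435 F [-0.4  1.4 -0.3] M [0.007 0.053 0.03 ] q6 -0.397 tau6 -0.019 0.48
```

View pics/w8.png

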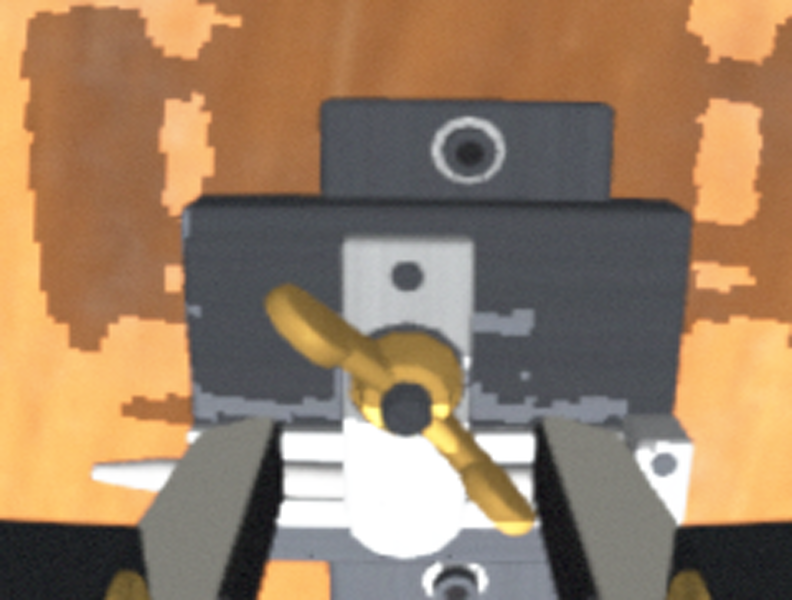

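The wing followed as planned: its right end bears on the inner front edge of the right finger (crop 530,520), and it's now about 45° from the finger line. Next I'll return to centre, turn the free tool by 0.28, and push again.

arm_command:
  commands: [0,0,0,-0.006,0,0,132,0,0,0,-0.012,0,0,132,0,0.14,0,-0.0125,0,0,132,0,0.28,0,-0.0125,0,0.001,132,0,0.28,0,-0.0125,0,0.001,132]

```text
time_s: 17.55
position: [638.5, -42.9, 45.8]
tool_rot: [0.463, -0.535, 0.535, -0.463]
contact_force: [-0.3, 0.5, 0.4]
opening: 0.484
```

arm_command:
  commands: [0,0,0,0.002,0,0,132,0,0,0,0.004,0,0,132,0,0,0,0.006,0,0,132,0,0,0,0.006,0,0,132]

```text
time_s: 17.95
position: [637.5, -49.6, 45.7]
tool_rot: [-0.463, 0.535, -0.535, 0.463]
contact_force: [0.9, 0.6, 0.1]
opening: 0.485
```

```bash
python3 st.py
```

```text
17.95 [637.5 -49.6  45.7] yaw -1.714 F [0.9 0.6 0.1] M [ 0.077  0.058 -0.034] q6 -0.109 tau6 -0.035 0.485
```

arm_command:
  commands: [0,0,0,0.002,0,0,132,0,0,0,0.004,0,0,132,0,0,0,0.006,0,0,132,0,0,0,0.006,0,0,132]

```text
time_s: 18.35
position: [636.7, -55.8, 45.8]
tool_rot: [0.463, -0.535, 0.535, -0.463]
contact_force: [0.3, 1.2, 0.6]
opening: 0.481
```

arm_command:
  commands: [0,0,0,-0.006,0,0,132,0,0,0,-0.012,0,-0.001,132,0,0.14,0,-0.012,0,-0.001,132,0,0.28,0,-0.012,0,-0.001,132,0,0.28,0,-0.012,0,-0.001,132]

```text
time_s: 18.85
position: [637.4, -42.7, 45.8]
tool_rot: [0.383, -0.594, 0.594, -0.383]
contact_force: [-0.3, 0.4, -0.5]
opening: 0.485
```

arm_command:
  commands: [0,0,0,0.002,0,0,132,0,0,0,0.004,0,0,132,0,0,0,0.006,0,0,132,0,0,0,0.006,0,0,132]

```text
time_s: 19.25
position: [634.9, -49.0, 45.8]
tool_rot: [0.384, -0.594, 0.594, -0.384]
contact_force: [1.3, 0.8, -1.1]
opening: 0.48
```

```bash
python3 st.py
```

```text
19.25 [634.9 -49.   45.8] yaw -1.994 F [ 1.3  0.8 -1.1] M [0.078 0.043 0.021] q6 0.171 tau6 -0.034 0.48
```

arm_command:
  commands: [0,0,0,0.002,0,0,132,0,0,0,0.004,0,0,132,0,0,0,0.006,0,0,132,0,0,0,0.006,0,0,132]

```text
time_s: 19.65
position: [632.4, -54.7, 45.8]
tool_rot: [0.384, -0.594, 0.594, -0.384]
contact_force: [0.7, 0.1, -0.0]
opening: 0.483
```

arm_command:
  commands: [0,0,0,-0.006,0,0,132,0,0,0,-0.012,0,0,132,0,0.14,0,-0.012,0,0,132,0,0.28,0,-0.012,0,0,132,0,0.28,0,-0.012,0,0,132]

```text
time_s: 20.15
position: [637.6, -42.8, 45.7]
tool_rot: [0.297, -0.642, 0.642, -0.297]
contact_force: [-0.1, -0.8, 0.3]
opening: 0.484
```

arm_command:
  commands: [0,0,0,0.002,0,0,132,0,0,0,0.004,0,0,132,0,0,0,0.006,0,0,132,0,0,0,0.006,0,0,132]

```text
time_s: 20.55
position: [633.5, -48.1, 45.8]
tool_rot: [0.297, -0.642, 0.642, -0.297]
contact_force: [0.6, 0.7, 0.1]
opening: 0.48
```

```bash
python3 st.py
```

```text
20.55 [633.5 -48.1  45.8] yaw -2.274 F [0.6 0.7 0.1] M [ 0.07   0.01  -0.017] q6 0.452 tau6 -0.025 0.48
```

arm_command:
  commands: [0,0,0,0.002,0,0,132,0,0,0,0.004,0,0,132,0,0,0,0.006,0,0,132,0,0,0,0.006,0,0,132]

```text
time_s: 20.95
position: [629.5, -52.8, 45.8]
tool_rot: [0.297, -0.642, 0.642, -0.297]
contact_force: [0.8, 0.6, 0.4]
opening: 0.48
```

```bash
cat > nut.py <<'E'
from h import *
s,T=wpose();f=grab_frame('wrist');im=f['frame']
hsv=cv2.cvtColor(im,cv2.COLOR_RGB2HSV);C=np.array([636.8,-43.8,60])
# rectify plane z=60 round the axis, 0.5 mm/px, world axes
g=np.arange(-36,36.1,.5);m=np.array([[wproj(f,T,C+[x,y,0]) for y in g] for x in g],np.float32)
r=cv2.remap(hsv,m[...,0],m[...,1],1)
X,Y=np.meshgrid(g,g,indexing='ij');R=np.hypot(X,Y)
gold=(r[...,0]>14)&(r[...,0]<28)&(r[...,1]>140)&(r[...,2]>50)
k=gold&(R>14)&(R<34)
a=np.arctan2(Y[k],X[k]);h=np.exp(2j*a).mean()
yaw=np.arctan2(T[1,0],T[0,0]);w=np.angle(h)/2
print('wing',round(w,3),'conc',round(abs(h),2),'n',k.sum(),'alpha=toolz-wing mod pi',round((yaw+np.pi/2-w)%np.pi,3))
E
python3 st.py; python3 nut.py
```

```text
20.95 [629.5 -52.8  45.8] yaw -2.275 F [0.8 0.6 0.4] M [ 0.006 -0.042  0.048] q6 0.444 tau6 -0.012 0.48
wing 1.425 conc 0.53 n 1178 alpha=toolz-wing mod pi 1.013
```

```bash
cat >> nut.py <<'E'
print('gold by angle(10deg):',np.histogram(np.degrees(a)%360,36,(0,360))[0].tolist(),'hue pct',np.percentile(r[...,0][k],[10,50,90]))
b=cut_out('wrist','wing_mid')
for q in b[:2]:
    p=cv2.remap(q['pixels'].astype(np.uint8),m[...,0],m[...,1],0)>0;k2=p&(R>14)
    print(q['conf'],np.round(q['bbox']),p.sum(),np.histogram(np.degrees(np.arctan2(Y[k2],X[k2]))%360,36,(0,360))[0].tolist())
E
python3 nut.py
```

```text
wing 1.443 conc 0.54 n 1147 alpha=toolz-wing mod pi 0.994
gold by angle(10deg): [0, 11, 25, 34, 35, 33, 26, 78, 212, 160, 0, 0, 0, 0, 0, 0, 0, 0, 41, 69, 68, 1, 0, 0, 0, 0, 0, 153, 163, 38, 0, 0, 0, 0, 0, 0] hue pct [17. 19. 20.]
0.8 [280. 200. 360. 278.] 2101 [5, 17, 34, 44, 44, 40, 41, 108, 241, 216, 0, 0, 0, 0, 0, 0, 0, 0, 0, 0, 0, 0, 0, 0, 0, 0, 0, 225, 190, 65, 7, 0, 0, 0, 0, 0]
0.64 [138. 339. 147. 354.] 0 [0, 0, 0, 0, 0, 0, 0, 0, 0, 0, 0, 0, 0, 0, 0, 0, 0, 0, 0, 0, 0, 0, 0, 0, 0, 0, 0, 0, 0, 0, 0, 0, 0, 0, 0, 0]
```

Colour segmentation puts the wings about 50° ahead of the fingers, so they are still following. The nut has turned about 5.6 rad in total, leaving at most 1.4 rad.

arm_command:
  commands: [0,0,0,-0.006,0,0,132,0,0,0,-0.012,0,0,132,0,0.15,0,-0.012,0,0,132,0,0.3,0,-0.012,0,0,132,0,0.3,0,-0.012,0,0,132]

```text
time_s: 21.6
position: [637.5, -42.8, 45.6]
tool_rot: [-0.198, 0.679, -0.679, 0.197]
contact_force: [0.0, -0.1, -0.1]
opening: 0.484
```

arm_command:
  commands: [0,0,0,0.002,0,0,132,0,0,0,0.004,0,0,132,0,0,0,0.006,0,0,132,0,0,0,0.006,0,0,132]

```text
time_s: 22.0
position: [633.4, -46.2, 46.0]
tool_rot: [0.197, -0.679, 0.679, -0.199]
contact_force: [4.5, 2.5, -1.8]
opening: 0.482
```

```bash
python3 st.py; python3 nut.py
```

```text
22.0 [633.4 -46.2  46. ] yaw -2.574 F [ 4.5  2.5 -1.8] M [ 0.447 -0.593  0.163] q6 0.753 tau6 0.106 0.482
wing 1.239 conc 0.5 n 1394 alpha=toolz-wing mod pi 0.9
gold by angle(10deg): [33, 46, 52, 48, 39, 31, 74, 200, 220, 33, 0, 0, 0, 0, 0, 0, 0, 11, 0, 52, 103, 68, 0, 0, 0, 0, 37, 191, 112, 35, 2, 0, 0, 0, 0, 7] hue pct [17. 19. 20.]
0.62 [276. 218. 366. 281.] 2136 [41, 52, 60, 62, 51, 43, 96, 230, 235, 44, 0, 0, 0, 0, 0, 0, 0, 0, 0, 0, 0, 0, 0, 0, 0, 0, 66, 195, 126, 61, 16, 1, 0, 0, 2, 13]
```

Resistance has risen to about 5 N, so the strap is starting to bear. I'll take small pushes from here.

arm_command:
  commands: [0,0,0,0.001,0,0,132,0,0,0,0.002,0,0,132,0,0,0,0.002,0,0,132]

```text
time_s: 22.4
position: [633.0, -46.6, 46.2]
tool_rot: [0.196, -0.679, 0.679, -0.2]
contact_force: [8.2, 6.3, -4.2]
opening: 0.484
```

```bash
python3 st.py
```

```text
22.4 [633.  -46.6  46.2] yaw -2.574 F [ 8.2  6.3 -4.2] M [ 0.994 -1.239  0.259] q6 0.751 tau6 0.224 0.484
```

arm_command:
  commands: [0,0,0,0.001,0,0,132,0,0,0,0.001,0,0,132,0,0,0,0.001,0,0,132]

```text
time_s: 22.7
position: [632.9, -46.8, 46.3]
tool_rot: [0.196, -0.679, 0.679, -0.2]
contact_force: [9.9, 7.0, -4.0]
opening: 0.483
```

```bash
python3 st.py;python3 nut.py|head -2
```

```text
22.7 [632.9 -46.8  46.3] yaw -2.574 F [ 9.9  7.  -4. ] M [ 1.322 -1.62   0.238] q6 0.75 tau6 0.284 0.483
wing 1.227 conc 0.51 n 1391 alpha=toolz-wing mod pi 0.912
gold by angle(10deg): [30, 43, 50, 46, 38, 27, 75, 202, 217, 26, 0, 0, 0, 0, 0, 0, 0, 7, 1, 57, 114, 74, 0, 0, 0, 0, 42, 191, 111, 32, 1, 0, 0, 0, 0, 7] hue pct [17. 19. 20.]
```

The nut is stalled at about 12 N. To confirm it's the real stop and not a bad contact angle, I'll back off, turn the free tool 0.15, and push again from a fresh contact.

arm_command:
  commands: [0,0,0,-0.005,0,0,132,0,0,0,-0.009,0,0,132,0,0.08,0,-0.009,0,0,132,0,0.15,0,-0.009,0,0,132,0,0.15,0,-0.009,0,0,132]

```text
time_s: 23.3
position: [637.1, -43.5, 45.6]
tool_rot: [0.147, -0.692, 0.692, -0.146]
contact_force: [1.7, 0.4, -0.9]
opening: 0.482
```

arm_command:
  commands: [0,0,0,0.001,0,0,132,0,0,0,0.002,0,0,132,0,0,0,0.003,0,0,132,0,0,0,0.003,0,0,132]

```text
time_s: 23.7
position: [636.8, -43.7, 45.8]
tool_rot: [-0.145, 0.692, -0.692, 0.148]
contact_force: [9.1, 5.8, -6.7]
opening: 0.479
```

```bash
python3 st.py;python3 nut.py|head -2
```

```text
23.7 [636.8 -43.7  45.8] yaw -2.723 F [ 9.1  5.8 -6.7] M [ 0.788 -1.391  0.328] q6 0.907 tau6 0.335 0.479
wing 1.249 conc 0.46 n 1439 alpha=toolz-wing mod pi 0.74
gold by angle(10deg): [55, 60, 58, 50, 31, 40, 102, 217, 213, 38, 0, 0, 0, 0, 0, 0, 1, 13, 19, 20, 80, 29, 12, 0, 0, 0, 41, 148, 111, 54, 10, 0, 0, 0, 7, 30] hue pct [17. 19. 20.]
```

The stall is at the same wing angle from a different contact, so this is the stop. Now I'll release, lift clear and do final checks.

arm_command:
  commands: [0,0,0,-0.002,0,0,132,0,-0.1,0,-0.002,0,0,132,0,-0.2,0,-0.002,0,0,132,0,-0.2,0,-0.002,-0.03,0,132,0,-0.2,0,-0.002,-0.08,0,132,0,-0.2,0,-0.002,-0.12,0,132,0,-0.2,0,-0.002,-0.12,0,132,0,-0.2,0,-0.002,-0.12,0,132]

```text
time_s: 24.6
position: [636.6, -44.2, 167.0]
tool_rot: [0.214, -0.673, 0.674, -0.215]
contact_force: [-0.8, 0.9, -0.0]
opening: 0.483
```

```bash
python3 st.py;python3 nut.py|head -2
python3 - <<'E'
from h import *
s,T=wpose();f=grab_frame('wrist');im=f['frame']
c,si=np.cos(J[2]),np.sin(J[2])
w=lambda x,y,z:np.array([J[0]+x*c-y*si,J[1]+x*si+y*c,z])
# brightness along the channel axis at punch height, local x from 20 to 50 and -75 to -55
for r in(range(-72,-58,1),range(38,50,1)):
    P=[wproj(f,T,w(x,-16,24)) for x in r]
    print([(x,int(im[int(round(v)),int(round(u))].mean()),int(im[int(round(v)),int(round(u))].min())) for x,(u,v) in zip(r,P)])
for b in boxes_of('wrist','punch')[:2]:print(b)
print('pred home tip/butt',wproj(f,T,w(-65,-16,22)),wproj(f,T,w(45,-16,22)))
E
```

```text
24.6 [636.6 -44.2 167. ] yaw -2.524 F [-0.8  0.9 -0. ] M [-0.02   0.099 -0.004] q6 0.71 tau6 -0.003 0.483
wing 1.354 conc 0.47 n 637 alpha=toolz-wing mod pi 0.834
gold by angle(10deg): [2, 3, 10, 6, 3, 0, 8, 88, 206, 0, 0, 0, 0, 0, 0, 0, 0, 4, 56, 77, 24, 0, 0, 0, 0, 0, 0, 107, 43, 0, 0, 0, 0, 0, 0, 0] hue pct [15. 19. 20.]
[(-72, 179, 105), (-71, 175, 100), (-70, 177, 101), (-69, 176, 101), (-68, 176, 101), (-67, 179, 106), (-66, 178, 108), (-65, 197, 153), (-64, 191, 152), (-63, 194, 187), (-62, 168, 149), (-61, 168, 149), (-60, 196, 189), (-59, 175, 156)]
[(38, 208, 208), (39, 224, 224), (40, 206, 206), (41, 236, 236), (42, 221, 221), (43, 227, 227), (44, 158, 157), (45, 240, 238), (46, 253, 253), (47, 254, 254), (48, 254, 254), (49, 255, 255)]
pred home tip/butt [317.76152425 252.77786845] [369.22800485 165.76800885]
```

```bash
python3 -c "
from workcell import close_job;print(close_job())"
```

```text
the job is handed in; nothing more can be done
None
```

The punch is home against the back stop and the wing nut is turned clockwise to its stop. I handed the job in at about 24.7 s of the 54 s allowed. The strap's grip on the punch is inferred from the nut stalling; I could not measure it directly.

- **Punch:** I pushed it about 19 mm with the shut fingertips until it stalled, with a peak reading of about 12 N. In the last wrist image the tip is at local x ≈ -65 mm, where it should be when home, to within about 1 mm.
- **Wing nut:** I turned it about 5.8 rad in total with open fingers straddling the wings. The first 4.3 rad or so were tool turns. The rest were short single-finger pushes, so the force stayed low when the nut reached its stop.
- **Stop:** It stalled firmly at about 12–13 N, against about 1 N while running free. A second push from a different contact angle stalled at the same wing angle.
- **End state:** The arm is lifted clear and the force reading is near zero. I never aimed at the surrounding tools, but did not re-measure them at the end.

**Checks that fell short:**
- The top and scene cameras were blocked by the arm while I pushed the punch.
- The wing angle from the colour mask is only good to about ±5–10°, so the tight position rests on the two stalls.

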